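Open the gearbox fill cap of the studio's roller press

ROBOT

A 6-joint arm with a two-finger parallel gripper is mounted at the origin on the work surface. World frame = base frame: x ahead of the robot, y to its left, z up, the work surface at z = 0. Lengths are in m, angles in rad, forces in N, time in s.
With the tool pointing down it reaches from about 0.375 to 0.925 m from the base axis. Payload 5.7 kg.
Tool frame: the origin (TCP) lies midway between the tips of the shut fingers; the grasp point (between the pads) lies 19 mm behind it; z points along the fingers, y is the line along which they close (so a half turn about z gives the same grasp; the last joint's range is limited). The gripper opens to 88 mm and grips with 3 to 60 N. Pads are 20 mm wide; open, the fingers measure 115 mm over their backs; the gripper's body (75 mm by 178 mm) begins 61 mm behind the grasp point.
Start: joints at [-1.454, 0.359, 1.51, -0, 1.272, -0.115], TCP at [0.138, -0.584, 0.223] pointing down, gripper open.
Joint ranges: [-2.97, 2.97], [-1.01, 2.36], [0.21, 2.38], [-0.96, 4.11], [0.2, 2.71], [-2.98, 2.98]. Speed limits (rad/s): [2.39, 2.39, 3.14, 3.14, 3.14, 3.14].

INTERFACE

Orientations are given as a unit quaternion [w, x, y, z].
In Python, from workcell import readout, vision, job gives the robot as it stands. The module is installed in compiled form; this text tells all that it offers.
- The arm moves only by the tool send_rows, never from a script. Its argument "motion" is a list of rows, each a list of 2 entries, a list of its own where there are three numbers: the shift along the tool's x, y, z in cm, then the turn about the tool's z in degrees. In form: [[[x, y, z], yaw], ...]. A call has 1 to 5 rows; each row shifts and turns the commanded pose from where the row before left it, along the tool's axes as they then stand; what a row does not reach is not made up. A row lasts 1/12 s, in which the tool goes at most 41.7 mm and 7.16 degrees, less where a joint would pass 70% of its speed; a pose out of reach is approached as far as the arm can. A call with a gripper value outside its range is refused whole. "hand" is the closure, from 0 (fully open) to 1 (shut), set as the call begins (left out, the last holds). The fingers move at their own pace and stop on an object; "force" is the grip in N (left out, the last holds). Time passes only in rows, so rows that do not move let the fingers close. It gives the time, the measured TCP pose, the force, the opening and the grip force at its end, in the units of the state.
- readout.observe(): the state, without advancing time (a new reading comes with each control period).
- vision.get_image(name): name is "scene" or "top"; returns a dict with "color" (420x560x3 uint8, red, green, blue), "mtx" (3x3 intrinsics, pixels), "k1" (the pictures are not rectified: a ray, as slopes to the right and down, at radius r is drawn at 1 + k1 r^2 times it, then the intrinsics apply), "extrinsics" (4x4, takes a point from camera to world coordinates). Camera axes: x right, y down, z forward; pixel columns grow to the right and rows downward; lengths in m; the calibration is good to about 2 mm. A picture is of the moment at which its call begins. There is no depth.
- job.finish_job(): hands the job in; it is judged then, once.
The state is a dict: "t": time; "joint_pos": joint angles; "dq": joint speeds; "effort": joint torques, N m; "eef_pos": TCP position; "tcp_rot": TCP orientation; "force": force on the tool from outside, world axes, zero at the start; "ft_torque": the same for the moment, N m; "finger_gap": finger opening in m; "gripper_force": force on a finger pad.
Only numpy, scipy, OpenCV 4.12 (cv2) and the standard library are available. Lean on these libraries where they do the work, as an engineer would, in place of code of your own. Each camera call takes 0.05 s, during which the arm holds its last target. There are 200 camera calls.

TASK

Unscrew the round ribbed fill cap from the top of the roller press's gearbox: turn it anticlockwise about a third of a turn, taking a fresh grip when the wrist runs out, until it comes free, then lift it straight out. Stand it upright, the right way up, in the shallow aluminium parts tray, setting it down rather than dropping it, and leave the small glass jar standing where it is.

Things in the scene. Friction and masses are not known exactly. Their poses are not given: they have to be found in the camera images.
- cap_grip (a point): Round black ribbed fill cap, loose. Point: on its axis, grip height; z up. Knob 44 mm wide, from 13 mm above to 27 mm below the point (grip at any yaw); then a collar 64 wide, 5 thick; then a steel stem 34 wide, 24 long, two thread lugs at its foot reaching 27 mm out along +x and -x. Line on top is parallel to x. Foot is 56 mm below the point; it stands on it. 0.2 kg, turns with light rubbing.
- neck_top (a point): Centre of the top face of the fill neck (74 mm wide) on the fixed grey gearbox, 105 mm above bench; z up. Seated cap's point is 32 mm above. Lugs run in a level groove, 4 mm vertical play: need not rise in turning. Cap starts 95-120 deg clockwise (from above) of release: turn anticlockwise till its x is parallel to this x (within 8 deg, either sense). A stop 5 deg further also lets it lift out.
- tray_in (a point): Centre of the inner floor of a shallow square aluminium parts tray, fixed to the bench, empty: 180 x 180 mm outside, 18 mm high, walls 5 mm thick. The floor is 5 mm above the bench. x and y lie along its sides, z up. The cap may stand anywhere in it.
- jar_mid (a point): Small closed glass jar with a black lid, 54 mm in diameter, 70 mm tall, standing loose on the bench between press and tray; the point is its centre, 35 mm up. A bystander to leave alone, as are a screwdriver, a water bottle, a tape roll and the small fixed steel breather plug (18 mm) at the gearbox's corner.
Not all that is in view belongs to the job. What is shaped like the part that bears cap_grip but turquoise is not meant.

How it is judged:
On the way, in this order (a step that is already met when the one before it is completed fails the run):
1. the cap is turned to its release position while still down in the neck (angle between the x axis of cap_grip and the x axis of neck_top, either way round below 0.4 rad and horizontal distance between cap_grip and neck_top below 0.012 m and z of cap_grip in the frame of neck_top below 0.045 m), for 0.05 s.
2. the cap is lifted clear of the neck (z of cap_grip in the frame of neck_top above 0.06 m), for 0.05 s.
At the end, for the whole second after the job is handed in: The cap stands in the tray on its stem foot, right way up (within 11 degrees of upright, its grip point 48 to 64 mm above the tray floor and within 65 mm of the tray's centre along each side), released and at rest (x of cap_grip in the frame of tray_in between -0.065 and 0.065 m and y of cap_grip in the frame of tray_in between -0.065 and 0.065 m and z of cap_grip in the frame of tray_in between 0.048 and 0.064 m and angle between cap_grip's own z axis and vertical below 0.2 rad and linear speed of cap below 0.02 m/s and contact force between the fingers and cap below 0.05 N); the robot touches nothing.
It fails at once if the jar is shifted more than 40 mm or knocked over (distance of jar_mid from where it was at the start of the episode above 0.04 m or angle between jar_mid's own z axis and vertical above 0.5 rad).
It fails at once if the cap is dropped (falls freely faster than 0.6 m/s, about 20 mm of free fall) (linear speed of cap above 0.6 m/s and contact force between the fingers and cap below 0.05 N).
It also fails if it takes over 58 s, if anything falls off the work surface, if the arm or the gripper's body presses on something with over 40 N, if the wrist force passes 120 N, or if a joint passes its speed limit or range.

## Working session

There is one attempt and no reset: what is moved stays moved. The work goes in short steps, Python scripts to look and compute and a tool call to move; the robot and the scene stay as the last step left them, time stands still between calls to the robot, and variables do not carry over. Pictures are saved under pics/ and viewed, at most 10 in all, crops included, and the job is handed in when it is done.

Besides the shell and the picture viewer there is one more tool, called after "Emit:" as name(argument=value, ...) on one line, values as JSON. send_rows: Moves the arm, as the interface text tells. Its arguments: {"type":"object","properties":{"motion":{"type":"array","items":{"type":"array"}},"hand":{"type":"number"},"force":{"type":"number"}},"required":["motion"]}

```bash
mkdir -p pics
cat > h.py <<'E'
import numpy as np, cv2
from workcell import readout, vision, job
def save(name,fn):
    im=vision.get_image(name); cv2.imwrite('pics/'+fn,im['color'][:,:,::-1]); 
    np.savez('pics/'+fn+'.npz',color=im['color'],mtx=im['mtx'],k1=im['k1'],E=im['extrinsics']); return im
def load(fn):
    d=np.load('pics/'+fn+'.npz'); return dict(color=d['color'],mtx=d['mtx'],k1=float(d['k1']),extrinsics=d['E'])
def pz(im,uv,z):
    # pixel -> world at height z
    K=np.array(im['mtx'],float);E=np.array(im['extrinsics'])
    p=cv2.undistortPoints(np.array([[uv]],float),K,np.array([im['k1'],0,0,0,0.]))[0,0]
    d=E[:3,:3]@np.array([p[0],p[1],1]);o=E[:3,3]
    return o+d*(z-o[2])/d[2]
def proj(im,P):
    E=np.linalg.inv(np.array(im['extrinsics']));r=cv2.Rodrigues(E[:3,:3])[0]
    return cv2.projectPoints(np.array([P],float),r,E[:3,3],np.array(im['mtx'],float),np.array([im['k1'],0,0,0,0.]))[0][0,0]
E
python3 - <<'E'
from h import *
for n in('scene','top'):
    im=save(n,n+'1.png'); print(n,im['extrinsics'].round(3).tolist(),im['mtx'],im['k1'])
print(readout.observe())
E
```

```text
scene [[-0.786, 0.451, -0.422, 0.927], [0.618, 0.567, -0.545, 0.558], [-0.006, -0.689, -0.724, 0.742], [0.0, 0.0, 0.0, 1.0]] [[473.33239665   0.         267.0883873 ]
 [  0.         473.33239665 212.75956562]
 [  0.           0.           1.        ]] 0.03311064851923942
top [[-0.003, -0.987, 0.16, 0.413], [-1.0, 0.005, 0.011, 0.086], [-0.011, -0.16, -0.987, 0.967], [0.0, 0.0, 0.0, 1.0]] [[426.86854442   0.         286.66668879]
 [  0.         426.86854442 206.480036  ]
 [  0.           0.           1.        ]] 0.04573536218436854
{'t': 0.1, 'joint_pos': array([-1.45411360e+00,  3.59431488e-01,  1.51127543e+00,  4.93942425e-06,
        1.27251017e+00, -1.15103199e-01]), 'dq': array([-0.00135815, -0.00118386, -0.00229457, -0.00036497, -0.00073543,
        0.00068718]), 'effort': array([ 2.14697320e-04, -5.16355705e+01, -2.71405059e+01,  6.76536444e-02,
        2.77090649e-02, -2.81916903e-05]), 'eef_pos': array([ 0.13775187, -0.58335755,  0.2219131 ]), 'tcp_rot': array([-8.12218247e-04,  9.93291680e-01,  1.15632948e-01,  1.71860206e-06]), 'force': array([ 0.51486419,  0.24279432, -0.683335  ]), 'ft_torque': array([ 0.01193389, -0.04833596, -0.00810523]), 'gripper_force': 0.0, 'finger_gap': 0.0879787783076905}
```

View pics/scene1.png

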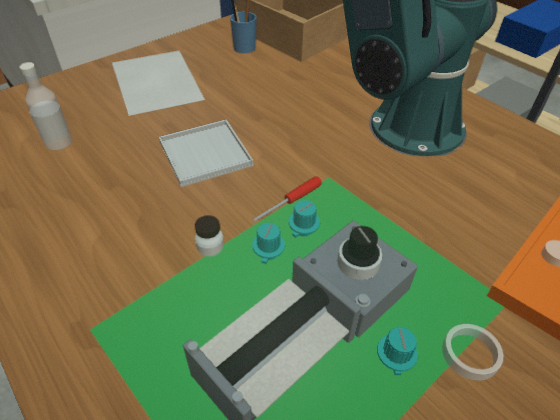

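View pics/top1.png

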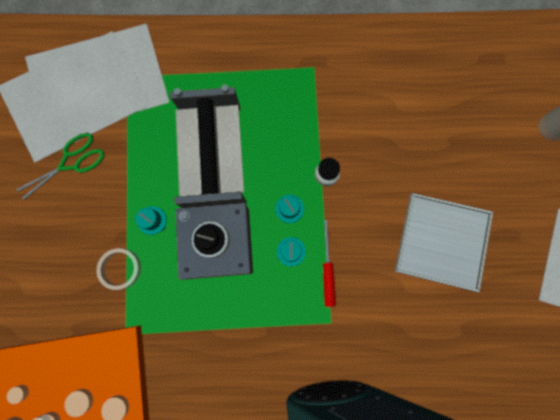

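The scene view shows the black ribbed cap on the grey gearbox at (362,240). In the top view it is at (209,238).

Things that could be mistaken for it, in the top view:
- Turquoise caps at (151,220), (289,208) and (291,251).
- The black jar lid at (328,170).
- The breather plug at (185,216).

I choose the black cap at (209,238). The tray is at about (445,242).

Run:
```python
from h import *
t=load('top1.png');s=load('scene1.png')
a=cv2.resize(t['color'][190:290,165:265],(400,400),interpolation=cv2.INTER_CUBIC)
b=cv2.resize(s['color'][200:300,310:410],(400,400),interpolation=cv2.INTER_CUBIC)
cv2.imwrite('pics/crop1.png',np.hstack([a,b])[:,:,::-1])
print('cap',pz(t,(209,238),.15),pz(s,(362,238),.15))
print('jar',pz(t,(329,169),.07),pz(s,(207,226),.07))
for uv in[(413,194),(493,210),(480,291),(397,272)]:print('tray',pz(t,uv,.018))
```

```text
cap [0.48467582 0.24338457 0.15      ] [0.49540764 0.25397395 0.15      ]
jar [0.63943577 0.00388675 0.07      ] [0.64671191 0.00807826 0.07      ]
tray [ 0.59355529 -0.18783991  0.018     ]
tray [ 0.5564862  -0.36067069  0.018     ]
tray [ 0.38069423 -0.31884919  0.018     ]
tray [ 0.42058962 -0.14442796  0.018     ]
```

View pics/crop1.png

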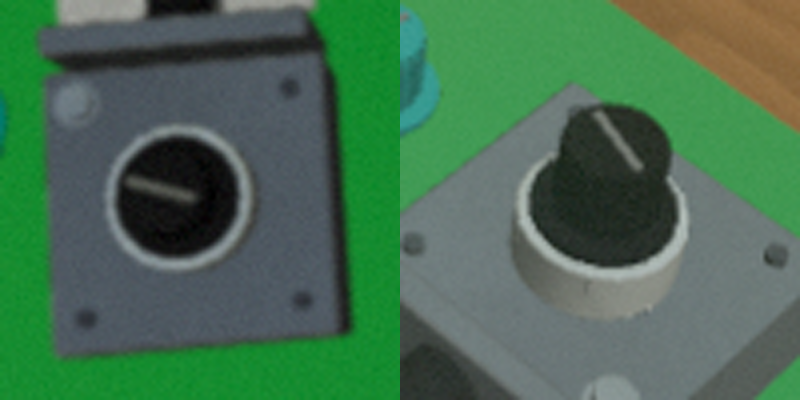

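The crop shows the black ribbed cap with a white line on top, seated in the white-rimmed neck. The line runs from (127,181) to (195,198) in the left half, so its centre is top pixel (205.3,237.4). In the scene view its centre is (364,234.6).

Run:
```python
from h import *
t=load('top1.png');s=load('scene1.png')
c1=pz(t,(205.2,237.4),.15);c2=pz(s,(363.9,234.6),.15);n=pz(t,(210,239.2),.105);print(c1,c2,n)
a=pz(t,(165+127/4,190+181/4),.15);b=pz(t,(165+195/4,190+198/4),.15);d=b-a;print('line deg top',np.degrees(np.arctan2(d[1],d[0])),np.linalg.norm(d))
a=pz(s,(310+197/4,200+113/4),.15);b=pz(s,(310+240/4,200+168/4),.15);d=b-a;print('line deg scene',np.degrees(np.arctan2(d[1],d[0])),np.linalg.norm(d))
a=pz(t,(165+87/4,190+318/4),.09);b=pz(t,(165+303/4,190+300/4),.09);d=b-a;print('box edge deg',np.degrees(np.arctan2(d[1],d[0])))
print(proj(s,list(n[:2])+[.105]),proj(s,list(c1[:2])+[.105]))
o=readout.observe();from scipy.spatial.transform import Rotation as R
w,x,y,z=o['tcp_rot'];print(R.from_quat([x,y,z,w]).as_matrix().round(3))
```

```text
[0.48586265 0.25068955 0.15      ] [0.4876128  0.25075135 0.15      ] [0.48618149 0.24999687 0.105     ]
line deg top -104.2358625129298 0.03380841895898335
line deg scene 75.90741612989399 0.03284497946395876
box edge deg -85.57357985437615
[360.46179522 251.11217479] [360.88543581 251.26892607]
[[ 0.973  0.23  -0.   ]
 [ 0.23  -0.973  0.002]
 [ 0.    -0.002 -1.   ]]
```

Emit:
send_rows(motion=[[[2.86,-1.61,0],0],[[2.86,-1.61,0],0],[[2.86,-1.61,0],0],[[2.86,-1.61,0],0],[[2.86,-1.61,0],0]], hand=0)

```text
t: 0.52
eef_pos: [0.2592, -0.4713, 0.2222]
tcp_rot: [-0.0, 0.993, 0.115, -0.0]
force: [0.4, -0.8, 1.0]
finger_gap: 0.0878
gripper_force: 0.0
```

Emit:
send_rows(motion=[[[2.86,-1.61,0],0],[[2.86,-1.61,0],0],[[2.86,-1.61,0],0],[[2.86,-1.61,0],0],[[2.86,-1.61,0],0]])

```text
t: 0.93
eef_pos: [0.3799, -0.36, 0.2224]
tcp_rot: [-0.0, 0.993, 0.116, -0.0]
force: [0.0, 0.4, -0.1]
finger_gap: 0.0879
gripper_force: 0.0
```

Emit:
send_rows(motion=[[[2.86,-1.61,0],0],[[2.86,-1.61,0],0],[[2.86,-1.61,0],0],[[2.86,-1.61,0],0],[[2.86,-1.61,0],0]])

```text
t: 1.35
eef_pos: [0.5006, -0.2488, 0.2223]
tcp_rot: [-0.0, 0.993, 0.116, -0.0]
force: [0.2, 0.0, -0.4]
finger_gap: 0.0879
gripper_force: 0.0
```

Emit:
send_rows(motion=[[[0.68,-3.27,0],0],[[0.68,-3.27,0],0],[[0.68,-3.27,0],0],[[0.68,-3.27,0],0],[[0.68,-3.27,0],0]])

```text
t: 1.77
eef_pos: [0.4948, -0.0817, 0.2223]
tcp_rot: [-0.0, 0.993, 0.116, -0.0]
force: [0.3, 0.6, -0.2]
finger_gap: 0.0877
gripper_force: 0.0
```

Emit:
send_rows(motion=[[[0.68,-3.27,0],0],[[0.68,-3.27,0],0],[[0.68,-3.27,0],0],[[0.68,-3.27,0],0],[[0.68,-3.27,0],0]])

```text
t: 2.18
eef_pos: [0.4903, 0.0851, 0.2225]
tcp_rot: [-0.0, 0.993, 0.116, -0.0]
force: [1.4, -0.2, 0.1]
finger_gap: 0.0881
gripper_force: 0.0
```

Emit:
send_rows(motion=[[[0.68,-3.27,0],0],[[0.68,-3.27,0],0],[[0.68,-3.27,0],0],[[0,0,0],0],[[0,0,0],0]])

```text
t: 2.6
eef_pos: [0.4877, 0.1851, 0.2223]
tcp_rot: [0.0, 0.993, 0.117, -0.0]
force: [0.8, -0.0, 0.4]
finger_gap: 0.0874
gripper_force: 0.0
```

Emit:
send_rows(motion=[[[0.48,-2.13,0],0],[[0.48,-2.13,0],0],[[0.48,-2.13,0],0],[[0,0,1.5],0],[[0,0,1.7],0]])

```text
t: 3.02
eef_pos: [0.4888, 0.2492, 0.1913]
tcp_rot: [-0.0, 0.993, 0.116, 0.001]
force: [-0.2, 0.3, -0.1]
finger_gap: 0.0882
gripper_force: 0.0
```

Emit:
send_rows(motion=[[[0,0,2],0],[[0,0,2],0],[[0,0,2],0],[[0,0,1],0],[[0,0,0],0]])

```text
t: 3.43
eef_pos: [0.4859, 0.2473, 0.1184]
tcp_rot: [0.001, 0.993, 0.115, -0.002]
force: [-0.2, 0.2, 0.9]
finger_gap: 0.0878
gripper_force: 0.0
```

Run:
```python
from h import *
s=save('scene','s2.png');t=save('top','t2.png')
a=cv2.resize(t['color'][190:290,165:265],(400,400),interpolation=cv2.INTER_CUBIC)
b=cv2.resize(s['color'][180:280,310:410],(400,400),interpolation=cv2.INTER_CUBIC)
cv2.imwrite('pics/crop2.png',np.hstack([a,b])[:,:,::-1])
print(readout.observe()['joint_pos'],readout.observe()['eef_pos'])
```

```text
[ 3.44911993e-01  3.99317556e-01  1.73778627e+00 -4.64645282e-05
  1.00500520e+00  1.68489735e+00] [0.48782769 0.2484593  0.12085956]
```

View pics/crop2.png

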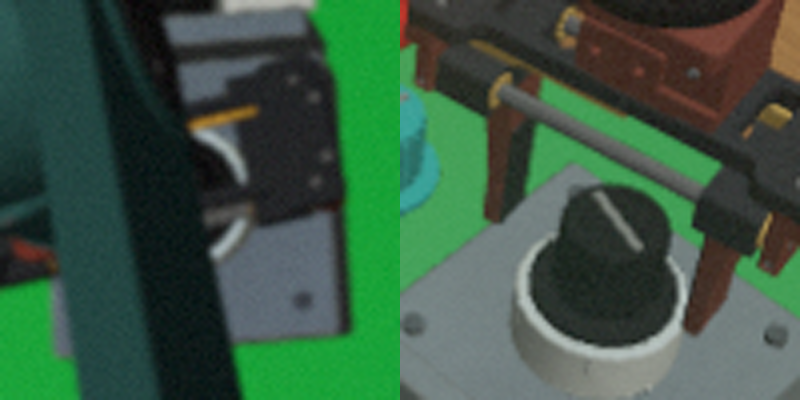

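The crop shows the open fingers straddling the knob, with tips at about (500,220) and (695,330) and the cap axis between them. Next I close the gripper.

Emit:
send_rows(motion=[[[0,0,0],0],[[0,0,0],0],[[0,0,0],0],[[0,0,0],0],[[0,0,0],0]], hand=1, force=25)

```text
t: 3.95
eef_pos: [0.4878, 0.2494, 0.1212]
tcp_rot: [-0.0, 0.993, 0.116, 0.0]
force: [-0.7, 0.2, 0.1]
finger_gap: 0.0584
gripper_force: 0.0
```

Emit:
send_rows(motion=[[[0,0,0],0],[[0,0,0],0],[[0,0,0],0],[[0,0,0],0],[[0,0,0],0]])

```text
t: 4.37
eef_pos: [0.4877, 0.2497, 0.121]
tcp_rot: [-0.0, 0.993, 0.116, 0.0]
force: [-1.1, 2.7, 3.3]
finger_gap: 0.0435
gripper_force: 25.0
```

Emit:
send_rows(motion=[[[0,0,0],-3],[[0,0,0],-4],[[0,0,0],-5],[[0,0,0],-5],[[0,0,0],-3]])

```text
t: 4.78
eef_pos: [0.4871, 0.2494, 0.1209]
tcp_rot: [-0.0, 0.958, 0.288, -0.0]
force: [-1.4, 1.6, 4.8]
finger_gap: 0.0437
gripper_force: 25.0
```

Run:
```python
from h import *
o=readout.observe();print(o['joint_pos'][5],o['ft_torque'],o['force'],o['tcp_rot'])
```

```text
1.3318975879325752 [ 0.33828441  0.34968838 -0.06685016] [-1.36489158  1.59962276  4.81788891] [-2.21700290e-04  9.57504165e-01  2.88419200e-01 -3.00493138e-04]
```

Emit:
send_rows(motion=[[[0,0,0],-5],[[0,0,0],-5],[[0,0,0],-5],[[0,0,0],-5],[[0,0,0],-5]])

```text
t: 5.2
eef_pos: [0.4879, 0.2493, 0.121]
tcp_rot: [0.0, 0.872, 0.489, 0.0]
force: [-0.4, 2.0, 1.7]
finger_gap: 0.0432
gripper_force: 25.0
```

Emit:
send_rows(motion=[[[0,0,0],-5],[[0,0,0],-5],[[0,0,0],-5],[[0,0,0],-5],[[0,0,0],-5]])

```text
t: 5.62
eef_pos: [0.4879, 0.2494, 0.1209]
tcp_rot: [-0.0, 0.746, 0.666, 0.0]
force: [0.3, 1.6, 3.6]
finger_gap: 0.0436
gripper_force: 25.0
```

Emit:
send_rows(motion=[[[0,0,0],-5],[[0,0,0],-5],[[0,0,0],-5],[[0,0,0],-5],[[0,0,0],-3]])

```text
t: 6.03
eef_pos: [0.4877, 0.2493, 0.1209]
tcp_rot: [-0.0, 0.598, 0.801, 0.0]
force: [-1.1, 1.8, 3.4]
finger_gap: 0.0434
gripper_force: 25.0
```

Run:
```python
from h import *
o=readout.observe();print(o['joint_pos'][5],o['ft_torque'],o['force'],o['tcp_rot'])
t=save('top','t3.png');s=save('scene','s3.png')
a=cv2.resize(t['color'][190:290,165:265],(400,400),interpolation=cv2.INTER_CUBIC)
b=cv2.resize(s['color'][180:280,310:410],(400,400),interpolation=cv2.INTER_CUBIC)
cv2.imwrite('pics/crop3.png',np.hstack([a,b])[:,:,::-1])
```

```text
0.057717467348996764 [ 0.1621894   0.22979773 -0.08768292] [-1.07304709  1.81081185  3.36857973] [-2.22250594e-05  5.98115508e-01  8.01409894e-01  1.39518521e-04]
```

View pics/crop3.png

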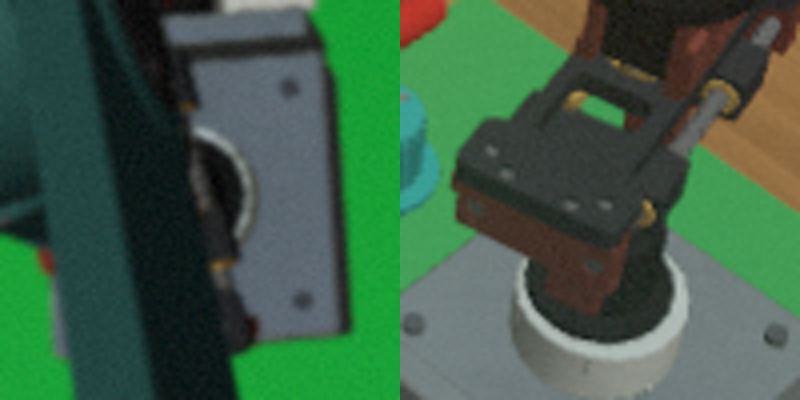

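The crop shows the fingers holding the knob in the neck after 93° of turn, with the line hidden. The torque shows no stop yet, so I go on in small steps.

Emit:
send_rows(motion=[[[0,0,0],-3],[[0,0,0],-3],[[0,0,0],-3],[[0,0,0],-3],[[0,0,0],-2]])

```text
t: 6.55
eef_pos: [0.4877, 0.2492, 0.1209]
tcp_rot: [0.0, 0.498, 0.867, 0.0]
force: [-1.1, 0.8, 3.7]
finger_gap: 0.0436
gripper_force: 25.0
```

Run:
```python
from h import *
o=readout.observe();print(o['joint_pos'][5],o['ft_torque'],o['force'],o['tcp_rot'])
```

```text
-0.1826528971874406 [ 0.09116721  0.14478451 -0.11532885] [-1.14888698  0.82806869  3.69692233] [3.03474759e-05 4.97710786e-01 8.67343050e-01 7.44171925e-05]
```

Emit:
send_rows(motion=[[[0,0,0],-1.5],[[0,0,0],-1.5],[[0,0,0],0]])

```text
t: 6.8
eef_pos: [0.4876, 0.2496, 0.121]
tcp_rot: [-0.0, 0.476, 0.88, 0.0]
force: [-2.4, 2.8, 4.8]
finger_gap: 0.0437
gripper_force: 25.0
```

Run:
```python
from h import *
o=readout.observe();print(o['joint_pos'][5],o['ft_torque'])
```

```text
-0.23353709829409142 [ 0.41205632  0.25176297 -0.05814193]
```

Emit:
send_rows(motion=[[[0,0,0],-1.5],[[0,0,0],-1.5],[[0,0,0],0]])

```text
t: 7.05
eef_pos: [0.4873, 0.2504, 0.1211]
tcp_rot: [-0.001, 0.453, 0.892, 0.001]
force: [-4.1, 5.4, 5.9]
finger_gap: 0.0434
gripper_force: 25.0
```

Run:
```python
from h import *
o=readout.observe();print(o['joint_pos'][5],o['ft_torque'])
```

```text
-0.28554421387340595 [ 0.97330505  0.43531242 -0.28068772]
```

Emit:
send_rows(motion=[[[0,0,0],-1.5],[[0,0,0],-1.5],[[0,0,0],0]])

```text
t: 7.3
eef_pos: [0.4871, 0.2512, 0.1211]
tcp_rot: [-0.001, 0.43, 0.903, 0.002]
force: [-4.6, 8.3, 5.4]
finger_gap: 0.0433
gripper_force: 25.0
```

Run:
```python
from h import *
o=readout.observe();print(o['joint_pos'][5],o['ft_torque'])
```

```text
-0.3375835241096213 [ 1.58360532  0.51100325 -0.39979541]
```

The torque and side force are rising, so the stop has been reached. I back off a little and lift gently.

Emit:
send_rows(motion=[[[0,0,0],2],[[0,0,0],2],[[0,0,0],1],[[0,0,0],0],[[0,0,-0.3],0]])

```text
t: 7.72
eef_pos: [0.4873, 0.2494, 0.1231]
tcp_rot: [-0.0, 0.468, 0.884, 0.0]
force: [0.3, 4.9, -5.0]
finger_gap: 0.0435
gripper_force: 25.0
```

Emit:
send_rows(motion=[[[0,0,-0.3],0],[[0,0,-0.3],0],[[0,0,0],0]])

```text
t: 7.97
eef_pos: [0.4868, 0.2492, 0.1297]
tcp_rot: [-0.001, 0.467, 0.884, -0.0]
force: [-1.0, 4.2, -1.1]
finger_gap: 0.0432
gripper_force: 25.0
```

Emit:
send_rows(motion=[[[0,0,-0.8],0],[[0,0,-0.8],0],[[0,0,-0.8],0],[[0,0,-0.8],0],[[0,0,-0.8],0]])

```text
t: 8.38
eef_pos: [0.4875, 0.2485, 0.1706]
tcp_rot: [0.0, 0.467, 0.884, -0.0]
force: [0.2, -0.2, -2.4]
finger_gap: 0.0434
gripper_force: 25.0
```

Emit:
send_rows(motion=[[[0,0,-1.4],0],[[0,0,-1.4],0],[[0,0,-1.4],0],[[0,0,-1.4],0],[[0,0,0],0]])

```text
t: 8.8
eef_pos: [0.4893, 0.2495, 0.229]
tcp_rot: [0.002, 0.467, 0.884, 0.002]
force: [1.3, -0.3, -2.0]
finger_gap: 0.0439
gripper_force: 25.0
```

Run:
```python
from h import *
s=save('scene','s4.png')
print(readout.observe()['joint_pos'],readout.observe()['force'])
```

```text
[ 3.46068482e-01  2.78697319e-01  1.61824611e+00 -4.38728227e-04
  1.24121210e+00 -2.52137884e-01] [ 0.14669472 -0.98764377 -2.65849372]
```

View pics/s4.png

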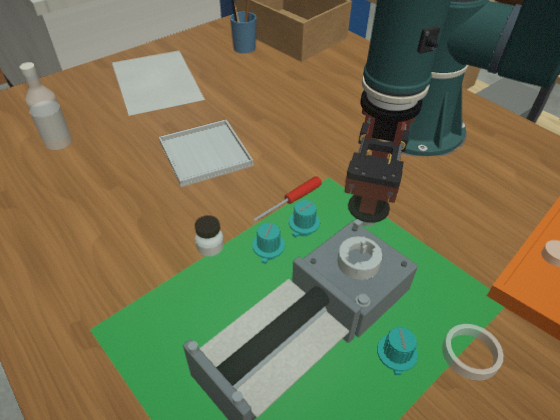

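The view shows the cap held and clear of the open neck, with its collar at (369,207), and the jar still at (208,236). I carry it across to the tray.

Emit:
send_rows(motion=[[[-1.15,-0.79,0],0],[[-2.3,-1.575,0],0],[[-2.3,-1.575,0],0],[[-2.3,-1.575,0],0],[[-2.3,-1.575,0],0]])

```text
t: 9.27
eef_pos: [0.4859, 0.1217, 0.2245]
tcp_rot: [-0.001, 0.467, 0.884, -0.001]
force: [0.7, -0.2, -2.4]
finger_gap: 0.0436
gripper_force: 25.0
```

Emit:
send_rows(motion=[[[-2.3,-1.575,0],0],[[-2.3,-1.575,0],0],[[-2.3,-1.575,0],0],[[-2.3,-1.575,0],0],[[-2.3,-1.575,0],0]])

```text
t: 9.68
eef_pos: [0.4854, -0.0176, 0.2246]
tcp_rot: [-0.001, 0.467, 0.884, -0.001]
force: [0.1, -0.3, -2.0]
finger_gap: 0.0442
gripper_force: 25.0
```

Emit:
send_rows(motion=[[[-2.3,-1.575,0],0],[[-2.3,-1.575,0],0],[[-2.3,-1.575,0],0],[[-2.3,-1.575,0],0],[[-2.3,-1.575,0],0]])

```text
t: 10.1
eef_pos: [0.485, -0.1567, 0.2246]
tcp_rot: [-0.001, 0.467, 0.884, -0.0]
force: [0.4, 0.5, -1.4]
finger_gap: 0.0437
gripper_force: 25.0
```

Emit:
send_rows(motion=[[[-2.3,-1.575,0],0],[[-2.3,-1.575,0],0],[[-2.3,-1.575,0],0],[[-1.15,-0.79,0],0],[[0,0,0],0]])

```text
t: 10.52
eef_pos: [0.4856, -0.2556, 0.2247]
tcp_rot: [-0.0, 0.469, 0.883, -0.001]
force: [0.3, 0.7, -3.0]
finger_gap: 0.0438
gripper_force: 25.0
```

Emit:
send_rows(motion=[[[0,0,2.5],0],[[0,0,3],0],[[0,0,3],0],[[0,0,2.5],0],[[0,0,0],0]])

```text
t: 10.93
eef_pos: [0.4823, -0.2488, 0.1107]
tcp_rot: [-0.005, 0.467, 0.884, 0.001]
force: [-1.7, 0.8, -3.0]
finger_gap: 0.0436
gripper_force: 25.0
```

Run:
```python
from h import *
s=save('scene','s5.png');t=save('top','t5.png')
o=readout.observe();print(o['joint_pos'],o['eef_pos'],o['force'])
b=cv2.resize(s['color'][70:220,120:320],(800,600),interpolation=cv2.INTER_CUBIC)
cv2.imwrite('pics/crop5.png',b[:,:,::-1])
for z in(.016,-.013,-.040):print(z,(proj(s,o['eef_pos']+[0,0,z])-[120,70])*4)
```

```text
[-6.03998732e-01  4.07196211e-01  1.74285777e+00  3.37046699e-04
  9.95072616e-01 -1.20306104e+00] [ 0.48539394 -0.25109126  0.1150411 ] [ 0.38290038  0.08214842 -2.31797203]
0.016 [325.21558023 151.74200563]
-0.013 [330.6840438  194.71481475]
-0.04 [335.57897221 233.22831529]
```

View pics/crop5.png

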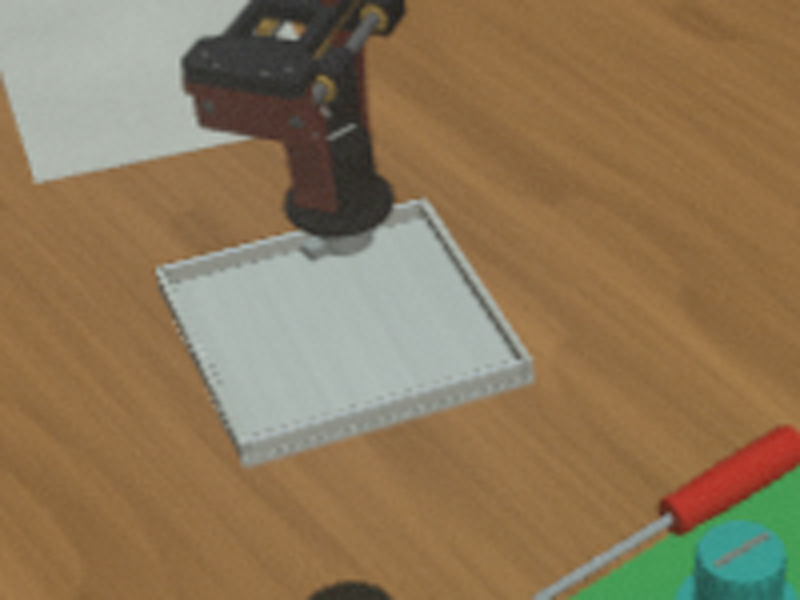

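The crop shows the cap upright in the fingers over the tray, with its foot at about (345,240). I lower it, then feel for contact.

Emit:
send_rows(motion=[[[0,0,1.5],0],[[0,0,1.7],0],[[0,0,1.5],0],[[0,0,1.0],0],[[0,0,0],0]])

```text
t: 11.45
eef_pos: [0.4863, -0.2521, 0.0585]
tcp_rot: [-0.0, 0.467, 0.884, 0.0]
force: [-0.4, 0.5, -2.4]
finger_gap: 0.0438
gripper_force: 25.0
```

Emit:
send_rows(motion=[[[0,0,0.2],0],[[0,0,0.2],0],[[0,0,0],0]])

```text
t: 11.7
eef_pos: [0.4871, -0.2529, 0.0554]
tcp_rot: [0.001, 0.467, 0.884, -0.0]
force: [-0.6, 0.5, -1.7]
finger_gap: 0.0441
gripper_force: 25.0
```

Emit:
send_rows(motion=[[[0,0,0.2],0],[[0,0,0],0],[[0,0,0],0]])

```text
t: 11.95
eef_pos: [0.4866, -0.2526, 0.0529]
tcp_rot: [0.0, 0.467, 0.884, 0.0]
force: [-0.2, 0.1, -2.4]
finger_gap: 0.0437
gripper_force: 25.0
```

Emit:
send_rows(motion=[[[0,0,0.2],0],[[0,0,0],0],[[0,0,0],0]])

```text
t: 12.2
eef_pos: [0.4864, -0.2525, 0.0506]
tcp_rot: [-0.0, 0.467, 0.884, 0.0]
force: [-0.8, 2.0, -2.9]
finger_gap: 0.0437
gripper_force: 25.0
```

Emit:
send_rows(motion=[[[0,0,0.2],0],[[0,0,0],0],[[0,0,0],0]])

```text
t: 12.45
eef_pos: [0.4864, -0.2525, 0.0485]
tcp_rot: [-0.0, 0.467, 0.884, 0.0]
force: [0.2, 0.2, -2.6]
finger_gap: 0.0436
gripper_force: 25.0
```

Emit:
send_rows(motion=[[[0,0,0.2],0],[[0,0,0],0],[[0,0,0],0]])

```text
t: 12.7
eef_pos: [0.4864, -0.2525, 0.0465]
tcp_rot: [-0.0, 0.467, 0.884, 0.0]
force: [-0.2, 0.2, -2.3]
finger_gap: 0.0436
gripper_force: 25.0
```

Emit:
send_rows(motion=[[[0,0,0.1],0],[[0,0,0],0],[[0,0,0],0]])

```text
t: 12.95
eef_pos: [0.4864, -0.2526, 0.0456]
tcp_rot: [-0.0, 0.467, 0.884, 0.0]
force: [0.5, -0.6, -1.8]
finger_gap: 0.0436
gripper_force: 25.0
```

Emit:
send_rows(motion=[[[0,0,0.1],0],[[0,0,0],0],[[0,0,0],0]])

```text
t: 13.2
eef_pos: [0.4866, -0.2526, 0.045]
tcp_rot: [0.0, 0.467, 0.884, 0.0]
force: [-0.3, -0.7, 2.3]
finger_gap: 0.0435
gripper_force: 25.0
```

Emit:
send_rows(motion=[[[0,0,0.1],0],[[0,0,0],0],[[0,0,0],0]])

```text
t: 13.45
eef_pos: [0.4867, -0.2527, 0.0449]
tcp_rot: [0.0, 0.467, 0.884, -0.0]
force: [-3.3, 1.6, 12.8]
finger_gap: 0.0436
gripper_force: 25.0
```

Contact came at 0.045 as predicted. I ease off 1 mm and open.

Emit:
send_rows(motion=[[[0,0,-0.1],0],[[0,0,0],0]])

```text
t: 13.62
eef_pos: [0.4867, -0.2527, 0.045]
tcp_rot: [0.0, 0.467, 0.884, 0.0]
force: [-1.3, 0.0, 5.7]
finger_gap: 0.0435
gripper_force: 25.0
```

Emit:
send_rows(motion=[[[0,0,0],0],[[0,0,0],0],[[0,0,0],0],[[0,0,0],0],[[0,0,0],0]], hand=0)

```text
t: 14.03
eef_pos: [0.4864, -0.2526, 0.0445]
tcp_rot: [-0.0, 0.467, 0.884, 0.0]
force: [0.6, 0.4, -0.7]
finger_gap: 0.0733
gripper_force: 0.0
```

Emit:
send_rows(motion=[[[0,0,0],0],[[0,0,0],0],[[0,0,0],0],[[0,0,0],0],[[0,0,0],0]])

```text
t: 14.45
eef_pos: [0.4865, -0.2526, 0.0447]
tcp_rot: [-0.0, 0.467, 0.884, 0.0]
force: [-0.2, -0.3, -0.2]
finger_gap: 0.0876
gripper_force: 0.0
```

Emit:
send_rows(motion=[[[0,0,-1],0],[[0,0,-2],0],[[0,0,-3],0],[[0,0,-3],0],[[0,0,-3],0]])

```text
t: 14.87
eef_pos: [0.4861, -0.2523, 0.1665]
tcp_rot: [-0.0, 0.467, 0.884, 0.0]
force: [-0.3, 0.6, 0.1]
finger_gap: 0.0876
gripper_force: 0.0
```

Emit:
send_rows(motion=[[[0,0,-3],0],[[0,0,-1],0],[[0,0,0],0],[[0,0,0],0],[[0,0,0],0]])

```text
t: 15.28
eef_pos: [0.4854, -0.2519, 0.2031]
tcp_rot: [-0.001, 0.467, 0.884, 0.0]
force: [0.4, 0.4, 0.1]
finger_gap: 0.0877
gripper_force: 0.0
```

Run:
```python
from h import *
s=save('scene','s6.png')
b=cv2.resize(s['color'][70:270,120:387],(800,600),interpolation=cv2.INTER_CUBIC)
cv2.imwrite('pics/crop6.png',b[:,:,::-1])
o=readout.observe();print(o['eef_pos'],o['dq'],o['force'])
print((proj(s,[.4867,-.2527,.074])-[120,70])*3)
```

```text
[ 0.48525156 -0.25175565  0.20275886] [ 0.00112398  0.00753043  0.00078432 -0.00183268  0.00171375  0.0010049 ] [ 0.7185553  -0.52709624 -0.13816996]
[249.28965877 175.66953373]
```

View pics/crop6.png

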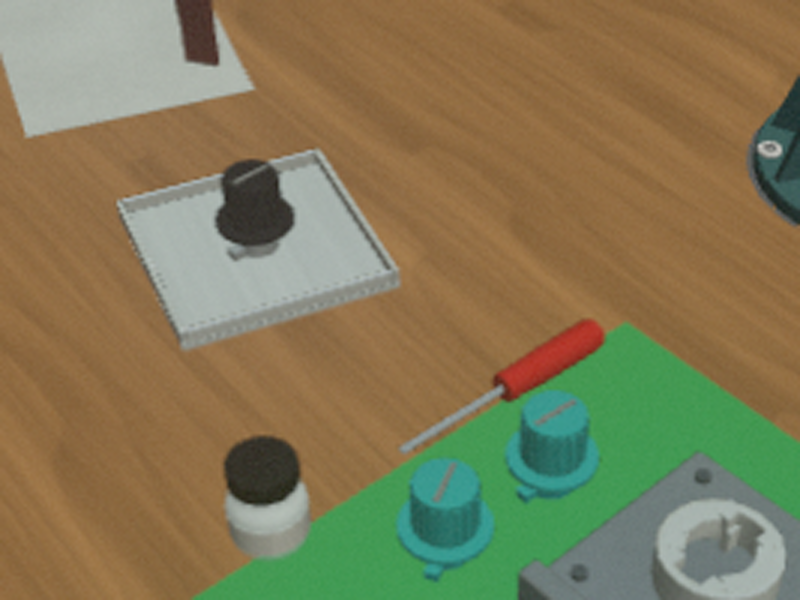

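The cap stands upright near the middle of the tray, with its top at (249,175) where predicted. The jar is untouched at (265,500) and the gripper is clear, so I hand the job in.

```bash
python3 -c "
from workcell import job
print(job.finish_job())"
```

```text
the job is handed in; nothing more can be done
None
```

The job is handed in, no verdict returned: the cap was unscrewed to its stop in one grip (no re-grip needed), lifted out and set upright near the middle of the tray, with the jar left standing in place.

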